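# Tip the spacers into the parts pot and snap its lid on

## Robot

A 6-joint arm with a two-finger parallel gripper is mounted at the origin on the work surface. World frame = base frame: x ahead of the robot, y to its left, z up, the work surface at z = 0. Lengths are in mm, angles in rad, forces in N, time in s.
With the tool pointing down it reaches from about 325 to 775 mm from the base axis. Payload 5.5 kg.
Tool frame: the origin (TCP) lies midway between the tips of the shut fingers; the grasp point (between the pads) lies 19 mm behind it; z points along the fingers, y is the line along which they close (so a half turn about z gives the same grasp; the last joint's range is limited). The gripper opens to 88 mm and grips with 3 to 60 N. Pads are 20 mm wide; open, the fingers measure 115 mm over their backs; the gripper's body (75 mm by 178 mm) begins 61 mm behind the grasp point.
Start: joints at [-0.057, 0.091, 1.231, -0, 1.82, -0.057], TCP at [600.014, -0.003, 222.631] pointing down, gripper open.
Joint ranges: [-2.87, 2.87], [-0.86, 2.18], [0.17, 2.46], [-1.51, 4.65], [0.06, 2.69], [-2.65, 2.65]. Speed limits (rad/s): [2.57, 2.57, 3.01, 3.14, 3.14, 3.14].

## Interface

Orientations are given as a rotation vector (axis times angle).
In Python, from plant import ctrl, eyes, ticket gives the robot as it stands. The module is installed in compiled form; this text tells all that it offers.
- The arm moves only by the shell command python3 -m creep 'ROWS' [FORCE]. ROWS is JSON, a list of rows, each a list of 5 numbers: the shift along the tool's x, y, z in cm, then the turn about the tool's z in rad, then the opening, from 0 (shut) to 1 (fully open). In form: [[x, y, z, spin, gripper], ...]. A call has 1 to 5 rows; each row is the pose to reach, as a shift and turn from the pose commanded when the call began, along the tool's axes at that moment; what a row does not reach only later rows make up. A row lasts 1/12 s, in which the tool goes at most 41.7 mm and 7.16 degrees, less where a joint would pass 70% of its speed; a pose out of reach is approached as far as the arm can. A call with a gripper value outside its range is refused whole. The fingers move at their own pace and stop on an object; FORCE is the grip in N (left out, the last holds). Time passes only in rows, so rows that repeat a pose let the fingers close. It gives the time, the measured TCP pose, the force, the opening and the grip force at its end, in the units of the state.
- ctrl.get_state(): the state, without advancing time (a new reading comes with each control period).
- eyes.snapshot(name): name is "scene" or "side" or "wrist"; returns a dict with "image" (384x512x3 uint8, blue, green, red), "mtx" (3x3 intrinsics, pixels), "dist_coeffs" ([k1, k2, p1, p2, k3] as OpenCV has them; the pictures are not rectified), "world_from_camera" (4x4, takes a point from camera to world coordinates); the wrist camera has in their place "hand_eye" (4x4, takes a point from camera to tool coordinates, whose origin is the TCP and whose axes are the flange's). Camera axes: x right, y down, z forward; pixel columns grow to the right and rows downward; lengths in mm; the calibration is good to about 2 mm. A picture is of the moment at which its call begins: read the wrist's pose just before it. There is no depth.
- ticket.close_job(): hands the job in; it is judged then, once.
The state is a dict: "t": time; "q": joint angles; "joint_vel": joint speeds; "effort": joint torques, N m; "tcp_pos": TCP position; "eef_rot": TCP orientation; "force": force on the tool from outside, world axes, zero at the start; "ft_torque": the same for the moment, N m; "finger_gap": opening from 0.0 (shut) to 1.0 (fully open); "grip_force": force on a finger pad.
Only numpy, scipy, OpenCV 4.12 (cv2) and the standard library are available. Lean on these libraries where they do the work, as an engineer would, in place of code of your own. Each camera call takes 0.05 s, during which the arm holds its last target. There are 200 camera calls.

## Task

Tip the four green spacers off the aluminium tray into the white parts pot and set the tray back down flat on the board. Then put the blue lid over the pot's stud and press it down until it clicks home, and finish while still pressing firmly on the lid with the gripper (10 N or so): do not let go or back off at the end. Leave the other things on the board where they are.

Things in the scene. Friction and masses are not known exactly. Their poses are not given: they have to be found in the camera images.
- pot: white round parts pot, fixed to the board: outer diameter 114 mm, inner 104 mm, inner floor 5 mm and rim 40 mm above its origin, which is the centre of its underside on the board (z up). An aluminium stud stands in its middle.
- stud_tip (a point): top of the pot's stud, on the pot's axis, 60 mm above its origin. The stud is 17 mm in diameter, tapered over its top 6 mm. Four steel spring balls stick out of it to a 26 mm diameter, centred 50 mm above the pot's origin.
- lid: blue snap lid, loose, about 60 g, lying knob up: disc of 112 mm diameter, 5 mm thick, hollow round knob on top. Origin: centre of the disc's underside; z up through the knob. A 22 mm hole in the disc, open up into the knob, goes over the stud. Home, the disc lies on the pot's rim: lid origin 40 mm above the pot's, on one axis; there it is rigid to more pressing.
- lid_knob (a point): centre of the lid's knob, 16 mm above the lid's origin. Knob: 37 mm diameter, from 5 to 28 mm above the origin, gripped from above with fingertips on or just above the disc. Pressed down, the lid meets the spring balls 14 mm above home, takes about 8 N to push on, then the force drops and the balls draw it down over the last 4 mm.
- tray: shallow aluminium tray, loose, about 90 g: 150 mm long (its x), 70 mm wide (its y), floor 4 mm thick, side walls 3 mm thick and 18 mm high, open at its -x end where the pieces pour off. Origin: centre of the underside; z up. Slippery: pieces start to slide at 15 to 23 degrees of tilt.
- tray_grip (a point): centre of the tray's black upright grip plate at its +x end, 71 mm from the tray's origin along x and 36 mm above it. Plate 8 mm thick (along x), 40 mm wide (along y), top 54 mm above the origin; the end wall under it is 8 mm thick too, so it can be pinched along x from above down to the tray's floor.
- tray_lip (a point): middle of the tray's open pouring edge, on the floor: 75 mm from the tray's origin along -x, 4 mm above it.
- spacer0: one of four green plastic spacers on the tray, a round block of 18 mm diameter, 14 mm high, 12 g. Origin: centre of its underside.
- spacer1: one of four green plastic spacers on the tray, a round block of 18 mm diameter, 14 mm high, 12 g. Origin: centre of its underside.
- spacer2: one of four green plastic spacers on the tray, a round block of 18 mm diameter, 14 mm high, 12 g. Origin: centre of its underside.
- spacer3: one of four green plastic spacers on the tray, a round block of 18 mm diameter, 14 mm high, 12 g. Origin: centre of its underside.
- mug: small brown ceramic mug, 68 mm diameter, 72 mm high, standing; origin at the centre of its underside. Bystander.
- spool: yellow plastic spool core, 64 mm diameter, 50 mm high, standing; origin at the centre of its underside. Bystander.
- guard: black plastic fan guard ring, 120 mm diameter, 7 mm high, lying flat; origin at the centre of its underside. Bystander.
- hexkey0: steel hex key, 96 x 36 mm, 6 mm thick, lying flat; origin near the middle of its long arm. Bystander.
- hexkey1: smaller steel hex key, 78 x 30 mm, 6 mm thick, lying flat; origin near the middle of its long arm. Bystander.
Mind the look-alikes: they are no part of the job. Several things have the shape of the pot; the one meant has the colours described above.

How it is judged:
By the outcome, as a careful person would: the job done as asked, in the order asked, and still so for the second after the job is handed in, while the arm keeps its last pose, push and grip.
It also fails if it takes over 72 s, if anything falls off the work surface, if the arm or the gripper's body presses on something with over 40 N, if the wrist force passes 120 N, or if a joint passes its speed limit or range.

## Working session

There is one attempt and no reset: what is moved stays moved. The work goes in short steps, Python scripts to look and compute and a shell command to move; the robot and the scene stay as the last step left them, time stands still between calls to the robot, and variables do not carry over. Pictures are saved under pics/ and viewed, at most 10 in all, crops included, and the job is handed in when it is done.

```bash
mkdir -p pics; cat > h.py <<'E'
import numpy as np, cv2
from scipy.spatial.transform import Rotation as R
from plant import ctrl, eyes, ticket
def snap(name, fn):
    s=ctrl.get_state(); d=eyes.snapshot(name)
    if name=="wrist":
        T=np.eye(4); T[:3,:3]=R.from_rotvec(s["eef_rot"]).as_matrix(); T[:3,3]=s["tcp_pos"]
        d["world_from_camera"]=T@np.array(d["hand_eye"])
    cv2.imwrite(f"pics/{fn}.png", d["image"])
    np.savez(f"pics/{fn}.npz", K=d["mtx"], D=d["dist_coeffs"], T=d["world_from_camera"])
    return d
def px(fn,u,v,z):
    """pixel -> world point at height z"""
    c=np.load(f"pics/{fn}.npz"); T=c["T"]
    n=cv2.undistortPoints(np.array([[[u,v]]],float),c["K"],c["D"])[0,0]
    r=T[:3,:3]@[n[0],n[1],1]; return T[:3,3]+r*(z-T[2,3])/r[2]
def proj(fn,P):
    c=np.load(f"pics/{fn}.npz"); M=np.linalg.inv(c["T"])
    return cv2.projectPoints(np.array(P,float).reshape(-1,3),cv2.Rodrigues(M[:3,:3])[0],M[:3,3],c["K"],np.array(c["D"],float))[0][:,0]
E
python3 - <<'E'
from h import *
a=snap("scene","sc0")["image"]; b=snap("side","si0")["image"]
print(ctrl.get_state())
for n in("sc0","si0"): print(np.load(f"pics/{n}.npz")["T"].round(2))
cv2.imwrite("pics/sc0b.png",cv2.resize(a,(800,600),interpolation=cv2.INTER_CUBIC))
E
```

```text
{'t': 0.1, 'q': array([-5.67149616e-02,  9.17920808e-02,  1.23174110e+00, -2.04995109e-05,
        1.81980452e+00, -5.67274008e-02]), 'joint_vel': array([-0.00127768, -0.00381155, -0.00046009, -0.0014408 , -0.00117897,
        0.00012985]), 'effort': array([ 2.46603209e-03, -4.47854412e+01, -4.07573140e+01,  6.99365954e-02,
        2.83264846e-02, -6.35370566e-05]), 'tcp_pos': array([ 5.99738359e+02, -2.85110733e-03,  2.21628619e+02]), 'eef_rot': array([-2.22052164e+00, -2.22053808e+00,  1.84778474e-03]), 'force': array([0.29199802, 0.15945602, 0.10052677]), 'ft_torque': array([-0.01710019,  0.00233599,  0.01020222]), 'grip_force': 0.0, 'finger_gap': 0.999588099077238}
[[-3.10000e-01  5.80000e-01 -7.50000e-01  1.71252e+03]
 [ 9.50000e-01  1.80000e-01 -2.60000e-01  3.28370e+02]
 [-1.00000e-02 -7.90000e-01 -6.10000e-01  1.06302e+03]
 [ 0.00000e+00  0.00000e+00  0.00000e+00  1.00000e+00]]
[[-8.1000e-01 -3.5000e-01  4.6000e-01 -6.4660e+01]
 [-5.8000e-01  5.2000e-01 -6.3000e-01  7.2308e+02]
 [-1.0000e-02 -7.8000e-01 -6.3000e-01  8.8272e+02]
 [ 0.0000e+00  0.0000e+00  0.0000e+00  1.0000e+00]]
```

View pics/sc0b.png

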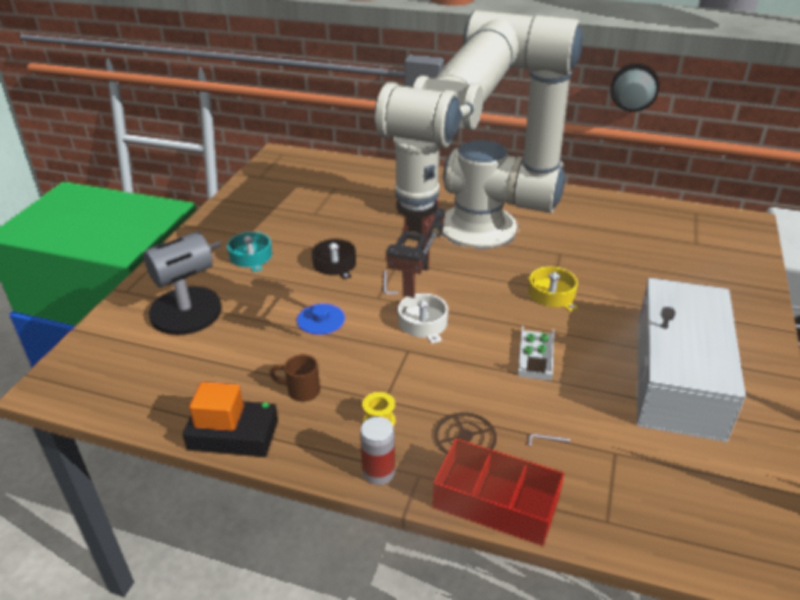

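The scene picture shows the white pot at about (422,315), the lid at (320,319) and the tray at (536,352), with its black plate at the near end (all in 800 px scale). I'll enlarge that region.

```bash
python3 - <<'E'
from h import *
a=cv2.imread("pics/sc0.png")[175:260,180:370]
cv2.imwrite("pics/sc0c.png",cv2.resize(a,None,fx=4,fy=4,interpolation=cv2.INTER_CUBIC))
for n,u,v,z in(("tray",536,352,4),("pot",422,312,40),("lid",320,319,5)): print(n,px("sc0",u*.64,v*.64,z).round())
b=cv2.imread("pics/si0.png"); cv2.imwrite("pics/si0b.png",cv2.resize(b,(800,600),interpolation=cv2.INTER_CUBIC))
E
```

```text
tray [487. 244.   4.]
pot [470. -21.  40.]
lid [ 523. -251.    5.]
```

View pics/sc0c.png

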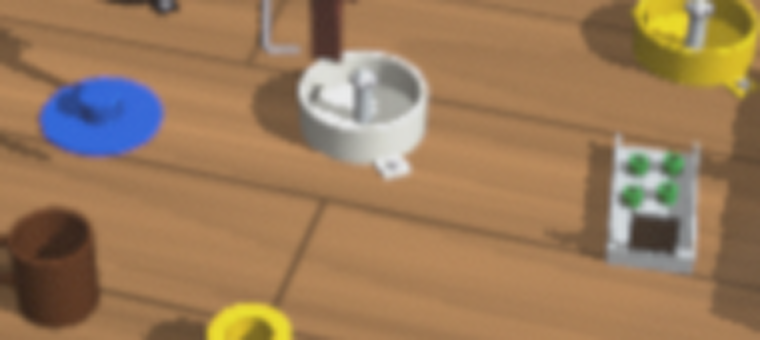

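View pics/si0b.png

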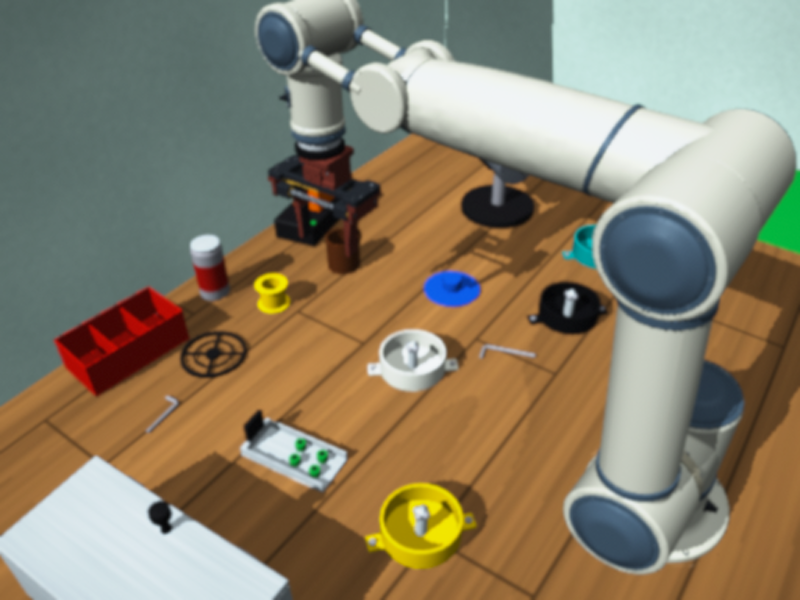

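```bash
python3 - <<'E'
from h import *
C=lambda n,u,v,z:print(n,"scene",px("sc0",180+u/4,175+v/4,z).round(1))
S=lambda n,u,v,z:print(n,"side ",px("si0",u*.64,v*.64,z).round(1))
C("rim",363,92,40);S("rim",414,351,40)
C("ball/studtip",366,76,60);S("studtip",411,343,60)
C("grip",655,234,36);S("grip",254,427,36)
C("nearL",607,265,0);C("nearR",693,271,0);C("walltop lipL",617,136,18);C("lipR",698,146,18)
S("lip c1",321,489,0);S("lip c2",347,457,4)
C("lid",102,117,5);S("lid",452,289,5)
C("knob top",103,97,28);S("knob top",452,279,28)
E
```

```text
rim scene [460.  -21.4  40. ]
rim side  [449.1 -30.5  40. ]
ball/studtip scene [461.8 -18.4  60. ]
studtip side  [452.4 -26.2  60. ]
grip scene [563.5 255.7  36. ]
grip side  [557.8 251.5  36. ]
nearL scene [572.6 221.5   0. ]
nearR scene [558.6 290.2   0. ]
walltop lipL scene [426.6 202.   18. ]
lipR scene [419.2 271.9  18. ]
lip c1 side  [416.3 262.5   0. ]
lip c2 side  [420. 195.   4.]
lid scene [ 522.8 -248.9    5. ]
lid side  [ 510.4 -253.9    5. ]
knob top scene [ 521.9 -246.5   28. ]
knob top side  [ 512.4 -255.6   28. ]
```

```bash
python3 -m creep '[[20,-4,5,0.5,1],[20,-4,5,0.5,1],[20,-4,5,0.5,1],[20,-4,5,0.5,1],[20,-4,5,0.5,1]]' >/dev/null
python3 -m creep '[[0,0,0,0.5,1],[0,0,0,0.5,1],[0,0,0,0.5,1],[0,0,0,0.5,1],[0,0,0,0.5,1]]' >/dev/null
python3 -m creep '[[0,-5,0,0.43,1],[0,-5,0,0.43,1],[0,-5,0,0.43,1],[0,-5,0,0.43,1],[0,-5,0,0.43,1]]'
cat >> h.py <<'E'
def to(x,y,z):
    "shift in tool cm to bring TCP to world x,y,z, and yaw of tool x"
    s=ctrl.get_state(); M=R.from_rotvec(s["eef_rot"]).as_matrix()
    print("tcp",np.round(s["tcp_pos"],1),"yaw x",np.degrees(np.arctan2(M[1,0],M[0,0])).round(1),"shift cm",(M.T@(np.array([x,y,z])-s["tcp_pos"])/10).round(2),"F",np.round(s["force"],1),"gap",round(s["finger_gap"],3),"grip",round(s["grip_force"],1),"t",round(s["t"],2))
E
python3 - <<'E'
from h import *
to(560,254,170)
a=snap("wrist","w0")["image"]
cv2.imwrite("pics/w0b.png",cv2.resize(a,(800,600),interpolation=cv2.INTER_CUBIC))
E
```

```text
t: 1.35
tcp_pos: [534.6, 232.8, 174.6]
eef_rot: [3.133, 0.224, -0.001]
force: [0.5, -0.2, 0.4]
finger_gap: 1.001
grip_force: 0.0
tcp [534.6 232.8 174.6] yaw x 8.2 shift cm [ 2.81 -1.74  0.46] F [ 0.5 -0.2  0.4] gap 1.001 grip 0.0 t 1.35
```

View pics/w0b.png

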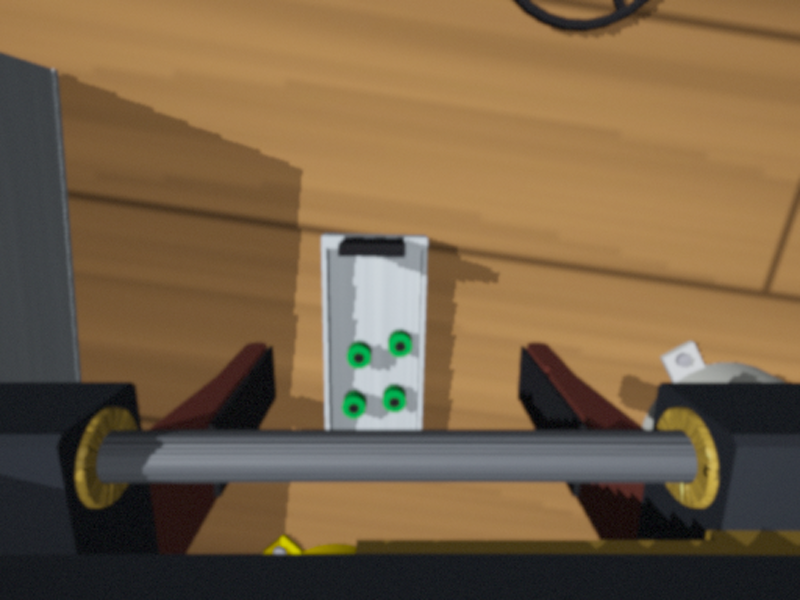

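The wrist picture shows the tray nearly square to the tool: end wall corners at (321,236) and (428,236), plate spanning (340..404, 238..255), spacers lower down toward the lip. Computing the grip.

```bash
python3 - <<'E'
from h import *
P=lambda u,v,z:px("w0",u*.64,v*.64,z)
a,b=P(321,236,18),P(428,236,18); print(a.round(1),b.round(1),np.linalg.norm(a-b),(a+b)/2)
c,d=P(340,239,54),P(404,239,54); print(c.round(1),d.round(1),np.linalg.norm(c-d),(c+d)/2)
w,x=P(330,430,18),P(423,430,0);y=P(325,300,18);print(w,y)
print(np.degrees(np.arctan2(*(y-w)[1::-1])), np.degrees(np.arctan2((a-b)[1],(a-b)[0]))-90)
print(np.load("pics/w0.npz")["T"].round(2))
to(560,254,25)
E
```

```text
[559. 287.  18.] [569.  217.4  18. ] 70.26916505966541 [563.99478288 252.21361684  18.        ]
[563.6 270.9  54. ] [568.9 233.9  54. ] 37.323537698871206 [566.22685504 252.38560362  54.        ]
[419.81584032 265.72420776  18.        ] [516.28021033 279.77423794  18.        ]
8.28685613158388 8.21254894365461
[[ 1.4000e-01 -9.6000e-01 -2.4000e-01  6.0072e+02]
 [-9.9000e-01 -1.4000e-01 -3.0000e-02  2.4301e+02]
 [-0.0000e+00  2.5000e-01 -9.7000e-01  3.3544e+02]
 [ 0.0000e+00  0.0000e+00  0.0000e+00  1.0000e+00]]
tcp [534.8 232.6 174.7] yaw x 8.3 shift cm [ 2.82 -1.75 14.97] F [-0.2  0.5  1.8] gap 0.996 grip 0.0 t 1.4
```

```bash
python3 -m creep '[[2.87,-1.54,4,0,1],[2.87,-1.54,8,0,1],[2.87,-1.54,9,0,1],[2.87,-1.54,9,0,1],[2.87,-1.54,9,0,1]]' >/dev/null
python3 - <<'E'
from h import *
to(561,252,24)
E
```

```text
tcp [560.6 251.4  83.8] yaw x 8.2 shift cm [ 0.07 -0.06  5.98] F [-0.  -0.2  0.8] gap 0.995 grip 0.0 t 1.82
```

```bash
python3 -m creep '[[0.05,-0.05,3,0,1],[0.05,-0.05,6,0,1],[0.05,-0.05,6,0,1],[0.05,-0.05,6,0,0.6],[0.05,-0.05,6,0,0.6]]' 40 >/dev/null
python3 -m creep '[[0,0,0,0,0.3],[0,0,0,0,0.3],[0,0,0,0,0.3],[0,0,0,0,0.3],[0,0,0,0,0.3]]' 60 
python3 -m creep '[[0,0,0,0,0.3],[0,0,0,0,0.3],[0,0,-0.4,0,0.3],[0,0,-0.8,0,0.3],[0,0,-0.8,0,0.3]]' 60
python3 - <<'E'
from h import *
to(561,252,24); a=snap("side","s1")["image"][260:350,130:250]
b=snap("wrist","w1")["image"]
cv2.imwrite("pics/s1c.png",np.hstack([cv2.resize(a,(440,330),interpolation=cv2.INTER_CUBIC),cv2.resize(b,(440-80,330))]))
E
```

```text
t: 2.65
tcp_pos: [561.8, 252.6, 25.5]
eef_rot: [-3.134, -0.221, -0.001]
force: [0.1, -0.1, 0.6]
finger_gap: 0.506
grip_force: 0.0
t: 3.07
tcp_pos: [562.0, 252.7, 33.9]
eef_rot: [-3.133, -0.221, -0.002]
force: [0.3, 0.4, -1.1]
finger_gap: 0.447
grip_force: 60.0
tcp [562.  252.7  33.9] yaw x 8.1 shift cm [-0.11  0.05  0.99] F [ 0.3  0.4 -1.1] gap 0.447 grip 60.0 t 3.07
```

View pics/s1c.png

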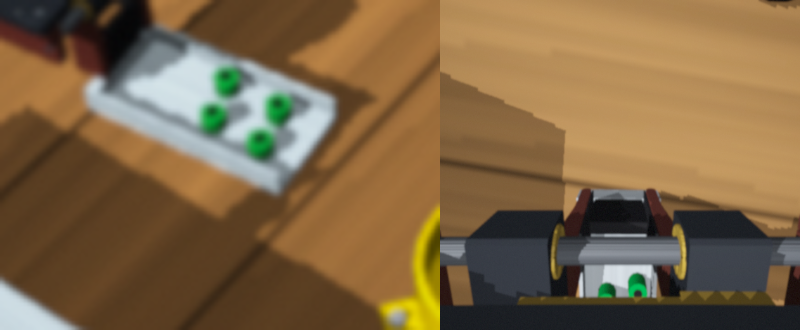

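The side crop shows the tray level with its four spacers in place and the gripper on the plate. I'll raise a little further to see whether the lip droops.

```bash

python3 -m creep '[[0,0,-0.4,0,0.3],[0,0,-0.8,0,0.3],[0,0,-1.2,0,0.3],[0,0,-1.5,0,0.3],[0,0,-1.5,0,0.3]]' >/dev/null
python3 - <<'E'
from h import *
to(561,252,24); s=ctrl.get_state(); print(s["ft_torque"])
a=snap("side","s2")["image"][240:350,130:250]
cv2.imwrite("pics/s2c.png",cv2.resize(a,None,fx=5,fy=5,interpolation=cv2.INTER_CUBIC))
T=np.array([[561,252,0]]);ax=np.array([.9898,.1426,0]);ay=np.array([-.1426,.9898,0])
g=np.array([561.5,252.3,0])
for h in (0,23):
  for sy in(-35,35): print(h,sy,(5*(proj("s2",g-146*ax+sy*ay+[0,0,h])-[130,240])).round())
E
```

```text
tcp [562.2 252.7  49.3] yaw x 8.1 shift cm [-0.13  0.05  2.53] F [ 0.1  0.  -1.2] gap 0.452 grip 60.0 t 3.58
[ 0.05065287 -0.00441235 -0.03940578]
0 -35 [[455. 268.]]
0 35 [[379. 374.]]
23 -35 [[452. 238.]]
23 35 [[375. 344.]]
```

View pics/s2c.png

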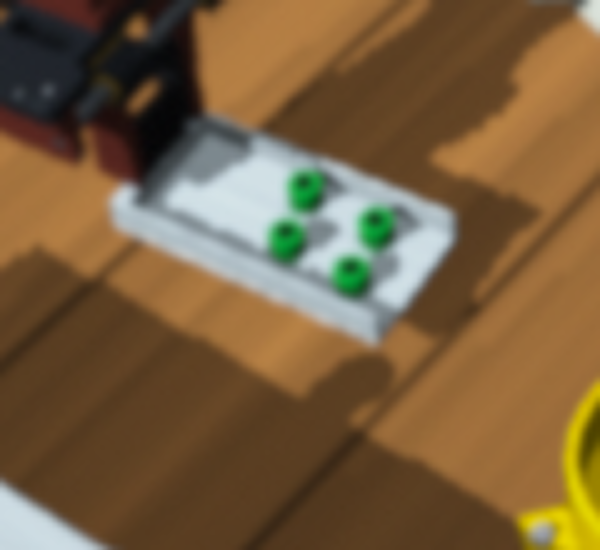

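```bash
cat > fit.py <<'E'
from h import *
def fit(fn,mask,rings,xy0):
    from scipy.optimize import minimize
    a=np.linspace(0,2*np.pi,60,endpoint=False)
    def iou(p):
        P=np.vstack([np.c_[p[0]+r*np.cos(a),p[1]+r*np.sin(a),0*a+z] for r,z in rings])
        h=cv2.convexHull(proj(fn,P).astype(np.float32))
        m=np.zeros((1536,2048),np.uint8); cv2.fillConvexPoly(m,((h+.5)*4-.5).round().astype(int),1)
        return -(m&mask).sum()/(m|mask).sum()
    r=minimize(iou,xy0,method="Nelder-Mead",options=dict(initial_simplex=np.array(xy0)+[[0,0],[12,0],[0,12]],xatol=.2,fatol=1e-4))
    return r.x.round(1),round(r.fun,3)
def mask(fn,f,c,rad=30):
    im=cv2.resize(cv2.imread(f"pics/{fn}.png"),(2048,1536),interpolation=cv2.INTER_LINEAR)
    hsv=cv2.cvtColor(im,cv2.COLOR_BGR2HSV); m=f(hsv).astype(np.uint8)
    z=np.zeros_like(m); x,y=int(c[0]*4),int(c[1]*4); k=rad*4; z[y-k:y+k,x-k:x+k]=m[y-k:y+k,x-k:x+k]
    z=cv2.morphologyEx(z,cv2.MORPH_OPEN,np.ones((25,25))); n,l,s,_=cv2.connectedComponentsWithStats(z)
    z=(l==1+s[1:,4].argmax()).astype(np.uint8); h=max(cv2.findContours(z,cv2.RETR_EXTERNAL,2)[0],key=cv2.contourArea)
    cv2.drawContours(z,[h],-1,1,-1); return z
white=lambda h:(h[...,1]<70)&(h[...,2]>90)
blue=lambda h:(abs(h[...,0].astype(int)-112)<14)&(h[...,1]>120)&(h[...,2]>60)
if __name__=="__main__":
    for fn in("sc0","si0"):
        print(fn,"pot",fit(fn,mask(fn,white,proj(fn,[456,-25,20])[0]),[(57,0),(57,40)],(456,-25)))
        print(fn,"lid",fit(fn,mask(fn,blue,proj(fn,[517,-251,5])[0]),[(56,0),(56,5)],(517,-251)))
E
python3 fit.py
```

```text
sc0 pot (array([677.6,  39.9]), np.float64(0.0))
sc0 lid (array([ 532.8, -113.8]), np.float64(0.0))
si0 pot (array([500.2, 137.8]), np.float64(0.0))
si0 lid (array([ 532.8, -113.8]), np.float64(0.0))fit.py:9: RuntimeWarning: overflow encountered in scalar negative
  return -(m&mask).sum()/(m|mask).sum()
```

```bash
python3 -m creep '[[0,0,-2,0,0.3],[0,0,-4,0,0.3],[0,0,-5,0,0.3],[0,0,-5,0,0.3],[0,0,-5,0,0.3]]' 60
```

```text
t: 4.05
tcp_pos: [561.9, 252.6, 98.3]
eef_rot: [-3.133, -0.221, -0.002]
force: [0.0, 0.8, -2.3]
finger_gap: 0.447
grip_force: 60.0
```

```bash
sed -i 's|return -(m&mask).sum()/(m.mask).sum()|return -float((m\&mask).sum())/float((m\|mask).sum())|' fit.py; python3 fit.py
```

```text
sc0 pot (array([453.1, -24.5]), np.float64(-0.942))
sc0 lid (array([ 512.4, -255.2]), np.float64(-0.847))
si0 pot (array([453.7, -29.7]), np.float64(-0.903))
si0 lid (array([ 516.1, -259.7]), np.float64(-0.903))
```

```bash
python3 -m creep '[[0.1,1,0,0,0.3],[0.3,3,0,0,0.3],[0.6,6,0,0,0.3],[0.9,9,0,0,0.3],[1.2,12,0,0,0.3]]' >/dev/null
python3 -m creep '[[0.3,3,0,0.02,0.3],[0.6,6,0,0.05,0.3],[0.9,9,0,0.08,0.3],[1.2,12,0,0.12,0.3],[1.5,14,0,0.143,0.3]]' >/dev/null
python3 -m creep '[[0,0.5,0,0,0.3],[0,0.5,0,0,0.3],[0,0.5,0,0,0.3]]' >/dev/null
python3 - <<'E'
from h import *
to(631,-27,70)
for n,u,v,z in(("mug",300,378,36),("spool",378,411,25),("guard",465,435,5)): print(n,px("sc0",u*.64,v*.64,z).round())
E
```

```text
tcp [624.1  -6.   96.8] yaw x -0.1 shift cm [0.7  2.1  2.67] F [-0.4  0.2 -1.5] gap 0.449 grip 60.0 t 5.13
mug [ 748. -199.   36.]
spool [778. -21.  25.]
guard [769. 153.   5.]
```

```bash
python3 -m creep '[[0.3,1,0.4,0,0.3],[0.7,2,1,0,0.3],[0.7,2.1,2,0,0.3],[0.7,2.1,2.4,0,0.3],[0.7,2.1,2.4,0,0.3]]' >/dev/null
python3 - <<'E'
from h import *
to(631,-27,70)
a=snap("side","s3")["image"][170:270,190:310];b=snap("scene","s4")["image"][150:250,210:330]
cv2.imwrite("pics/s3c.png",np.hstack([cv2.resize(i,(400,333),interpolation=cv2.INTER_CUBIC) for i in(a,b)]))
E
```

```text
tcp [630.6 -26.9  71.3] yaw x -0.1 shift cm [0.04 0.01 0.13] F [ 0.3 -0.1 -1.5] gap 0.449 grip 60.0 t 5.55
```

View pics/s3c.png

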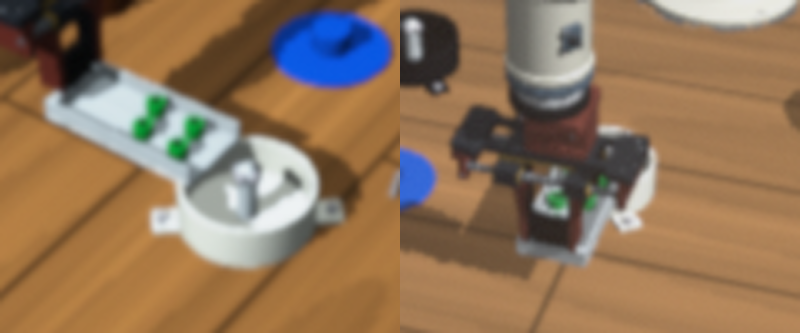

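The side view shows the tray level with its lip over the pot's near rim, lined up on the stud. Lowering onto the rim, then loosening the grip so the tray can hinge.

```bash
python3 -m creep '[[0,0,0.2,0,0.3],[0,0,0.4,0,0.3],[0,0,0.5,0,0.3],[0,0,0.5,0,0.3]]' 60
python3 -m creep '[[0,0,0.1,0,0.3],[0,0,0.1,0,0.3],[0,0,0.1,0,0.3]]' 60
python3 -m creep '[[0,0,0,0,0.3],[0,0,0,0,0.3],[0,0,0,0,0.3]]' 8
```

```text
t: 5.98
tcp_pos: [631.7, -27.0, 68.8]
eef_rot: [-3.142, 0.003, 0.0]
force: [-1.5, -0.0, -1.3]
finger_gap: 0.45
grip_force: 60.0
t: 6.23
tcp_pos: [631.8, -27.2, 68.0]
eef_rot: [-3.142, 0.004, -0.0]
force: [-0.1, -0.4, -1.9]
finger_gap: 0.449
grip_force: 60.0
t: 6.48
tcp_pos: [631.8, -27.2, 68.1]
eef_rot: [3.142, -0.004, 0.0]
force: [-0.1, -0.8, -1.7]
finger_gap: 0.454
grip_force: 8.0
```

```bash
python3 -m creep '[[-0.1,0,-0.4,0,0.3],[-0.3,0,-0.8,0,0.3],[-0.5,0,-1.2,0,0.3],[-0.7,0,-1.6,0,0.3],[-0.9,0,-2,0,0.3]]' 8
python3 - <<'E'
from h import *
a=snap("side","s5")["image"][170:270,190:310]
cv2.imwrite("pics/s5c.png",cv2.resize(a,(600,500),interpolation=cv2.INTER_CUBIC))
E
```

```text
t: 6.9
tcp_pos: [622.6, -27.2, 88.8]
eef_rot: [3.142, -0.003, 0.001]
force: [0.6, 0.4, -2.3]
finger_gap: 0.455
grip_force: 8.0
```

View pics/s5c.png

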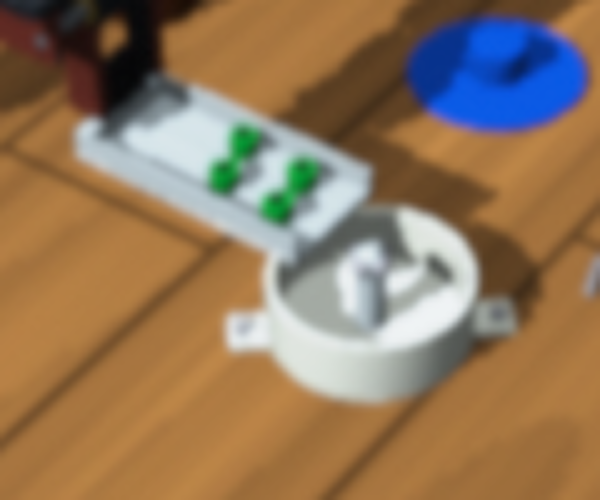

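The tray still sits level: 8 N holds it rigidly. I'll go back down to the rim, loosen to 4 N and raise again.

```bash
python3 -m creep '[[0.3,0,0.5,0,0.3],[0.6,0,1.0,0,0.3],[0.8,0,1.5,0,0.3],[0.9,0,2,0,0.3],[0.9,0,2.1,0,0.3]]' 8
python3 -m creep '[[0,0,0.1,0,0.3],[0,0,0.1,0,0.3],[0,0,0.1,0,0.3],[0,0,0.1,0,0.3]]' 4
python3 -m creep '[[-0.1,0,-0.4,0,0.3],[-0.3,0,-0.8,0,0.3],[-0.5,0,-1.2,0,0.3],[-0.7,0,-1.6,0,0.3],[-0.9,0,-2,0,0.3]]' 4
python3 - <<'E'
from h import *
a=snap("side","s6")["image"][170:270,190:310]
cv2.imwrite("pics/s6c.png",cv2.resize(a,(600,500),interpolation=cv2.INTER_CUBIC))
# compare near-side lower edge slope: level vs 8 deg predictions
for th in(0,8):
  t=np.radians(th);G=np.array([622.6,107.8]);ex=np.array([np.cos(t),np.sin(t)]);n=np.array([-np.sin(t),np.cos(t)])
  P=[G+ex*k-n*(44 if k<0 else 44) for k in(-146,4)]
  print(th,((proj("s6",[[p[0],-27+35,p[1]] for p in P])-[190,170])*5).round())
# old-vs-new displacement of the lip
E
```

```text
t: 7.37
tcp_pos: [631.3, -27.1, 64.9]
eef_rot: [-3.141, 0.003, 0.004]
force: [0.9, 0.8, 0.6]
finger_gap: 0.454
grip_force: 8.0
t: 7.7
tcp_pos: [631.8, -27.2, 66.2]
eef_rot: [3.142, -0.004, 0.0]
force: [-0.8, -0.1, -1.1]
finger_gap: 0.455
grip_force: 4.0
t: 8.12
tcp_pos: [622.7, -27.2, 86.9]
eef_rot: [3.142, -0.003, 0.001]
force: [-0.1, -1.1, -0.9]
finger_gap: 0.46
grip_force: 4.0
0 [[290. 261.]
 [ 72. 157.]]
8 [[280. 283.]
 [ 64. 152.]]
```

View pics/s6c.png

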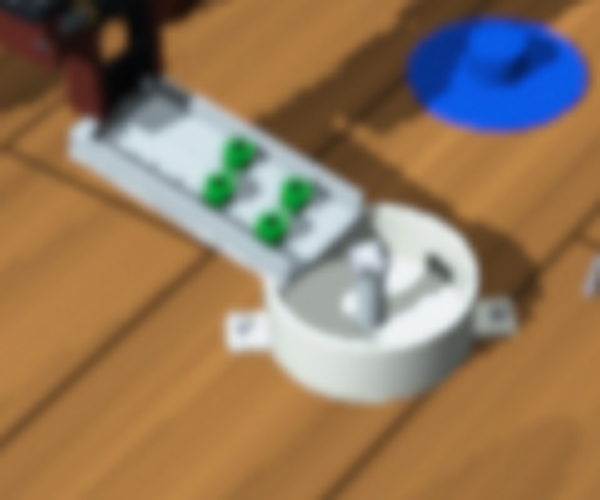

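The tray now hinges, with its near lip corner at (283,280) resting on the rim. Continuing the arc to pour.

```bash
python3 -m creep '[[-0.2,0,-0.4,0,0.3],[-0.5,0,-0.8,0,0.3],[-0.8,0,-1.2,0,0.3],[-1.1,0,-1.6,0,0.3],[-1.4,0,-1.9,0,0.3]]' 4 >/dev/null
python3 -m creep '[[-0.4,0,-0.5,0,0.3],[-0.9,0,-1.0,0,0.3],[-1.4,0,-1.4,0,0.3],[-2,0,-1.9,0,0.3],[-2.5,0,-2.3,0,0.3]]' 4 >/dev/null
python3 -m creep '[[-0.3,0,-0.3,0,0.3],[-0.6,0,-0.5,0,0.3],[-0.9,0,-0.6,0,0.3],[-0.9,0,-0.6,0,0.3],[-0.9,0,-0.6,0,0.3]]' 4
cat > green.py <<'E'
from h import *
import sys
for n in sys.argv[1:]:
    d=snap(n,"g_"+n)["image"]; h=cv2.cvtColor(d,cv2.COLOR_BGR2HSV)
    m=((abs(h[...,0].astype(int)-62)<16)&(h[...,1]>120)&(h[...,2]>40)).astype(np.uint8)
    k,l,s,c=cv2.connectedComponentsWithStats(m)
    for i in range(1,k):
        if s[i,4]>3 and 150<c[i][0]<360 and 150<c[i][1]<330: print(n,s[i,4],c[i].round(1),px("g_"+n,*c[i],20).round())
E
python3 green.py side scene
```

```text
t: 9.42
tcp_pos: [574.6, -27.1, 134.0]
eef_rot: [3.142, -0.003, -0.0]
force: [0.4, -0.8, -0.1]
finger_gap: 0.452
grip_force: 4.0
side 17 [269.9 226.4] [446. -50.  20.]
side 27 [255.9 232.4] [464.  -9.  20.]
scene 11 [169.4 259.1] [ 826. -244.   20.]
```

```bash
python3 -m creep '[[0.6,0,0.4,0,0.3],[1.2,0,0.9,0,0.3],[1.8,0,1.4,0,0.3],[2.4,0,1.9,0,0.3],[3.2,0,2.7,0,0.3]]' 4 >/dev/null
python3 -m creep '[[0.5,0,0.6,0,0.3],[1.1,0,1.3,0,0.3],[1.5,0,2.1,0,0.3],[1.9,0,2.9,0,0.3],[2.3,0,3.7,0,0.3]]' 4
python3 -m creep '[[0.2,0,0.2,0,0.3],[0.2,0,0.3,0,0.3],[0.2,0,0.3,0,0.3],[0.2,0,0.3,0,0.3]]' 4
python3 -m creep '[[0,0,0,0,0.3],[0,0,0,0,0.3],[0,0,0,0,0.3]]' 60
python3 green.py side scene
```

```text
t: 10.35
tcp_pos: [630.0, -27.2, 69.0]
eef_rot: [-3.142, 0.003, 0.001]
force: [-0.4, 0.7, -0.3]
finger_gap: 0.452
grip_force: 4.0
t: 10.68
tcp_pos: [631.9, -27.2, 67.4]
eef_rot: [3.142, -0.003, 0.001]
force: [0.9, 0.1, -1.1]
finger_gap: 0.454
grip_force: 4.0
t: 10.93
tcp_pos: [631.9, -27.2, 67.5]
eef_rot: [3.142, -0.003, 0.001]
force: [-0.5, 0.3, -0.8]
finger_gap: 0.449
grip_force: 60.0
side 46 [257.2 229.3] [468. -21.  20.]
side 6 [268.2 226.8] [449. -46.  20.]
scene 11 [169.4 259.1] [ 826. -244.   20.]
```

```bash
python3 -m creep '[[0,0,-0.7,0,0.3],[0,0,-1.5,0,0.3],[0.5,0,-2.2,0,0.3],[0.5,-2,-2.5,0,0.3],[0.5,-5,-2.5,0,0.3]]' 60 >/dev/null
python3 -m creep '[[0,-3,0,0,0.3],[-1,-6.5,0,0,0.3],[-2,-10,0,0,0.3],[-2.7,-13,0,0,0.3],[-3,-15.5,0,0,0.3]]' >/dev/null
python3 -m creep '[[0,-0.2,1,0,0.3],[0,-0.2,2.5,0,0.3],[0,-0.2,4,0,0.3],[0,-0.2,5,0,0.3],[0,-0.2,5,0,0.3]]'
python3 green.py side
```

```text
t: 12.28
tcp_pos: [606.1, 179.1, 39.2]
eef_rot: [3.14, -0.004, -0.007]
force: [-0.1, -0.1, -1.4]
finger_gap: 0.448
grip_force: 60.0
side 47 [257.2 229.2] [468. -21.  20.]
side 8 [268.  226.5] [450. -47.  20.]
```

```bash
python3 -m creep '[[0,0,0.6,0,0.3],[0,0,1.2,0,0.3],[0,0,1.2,0,0.3],[0,0,1.2,0,0.3]]' 60
python3 -m creep '[[0,0,0,0,0.3],[0,0,0.1,0,0.3],[0,0,0.2,0,0.3],[0,0,0.3,0,0.3],[0,0,0.3,0,0.3]]' 4
python3 -m creep '[[0,0,0,0,1],[0,0,0,0,1],[0,0,0,0,1],[0,0,0,0,1],[0,0,0,0,1]]'
python3 -m creep '[[0,0,-3,0,1],[0,0,-7,0,1],[0,0,-11,0,1],[0,0,-13,0,1],[0,0,-13,0,1]]'
python3 green.py wrist scene; python3 - <<'E'
from h import *
a=cv2.imread("pics/g_wrist.png");b=snap("scene","e1")["image"][150:246,235:363];c=snap("side","e2")["image"][170:290,150:310]
r=lambda i:cv2.resize(i,(400,300),interpolation=cv2.INTER_CUBIC)
cv2.imwrite("pics/mix.png",np.vstack([np.hstack([r(a),r(b)]),np.hstack([r(c),r(cv2.imread("pics/si0.png")[170:290,150:310])])]))
E
```

```text
t: 12.67
tcp_pos: [607.2, 179.7, 29.9]
eef_rot: [3.142, -0.004, -0.0]
force: [-0.2, -0.4, -1.0]
finger_gap: 0.454
grip_force: 60.0
t: 13.08
tcp_pos: [607.5, 180.0, 27.5]
eef_rot: [-3.141, 0.003, -0.001]
force: [0.4, 0.4, 0.6]
finger_gap: 0.451
grip_force: 4.0
t: 13.5
tcp_pos: [607.1, 179.9, 26.9]
eef_rot: [3.142, -0.003, -0.0]
force: [0.2, -0.9, -0.5]
finger_gap: 0.796
grip_force: 0.0
t: 13.92
tcp_pos: [609.7, 180.5, 164.9]
eef_rot: [-3.139, 0.003, -0.018]
force: [-0.6, -0.5, 0.7]
finger_gap: 1.0
grip_force: 0.0
scene 10 [265.5 202.5] [466. -39.  20.]
scene 10 [169.5 259.2] [ 826. -243.   20.]
```

```bash
python3 -m creep '[[-3,3.5,-1,0,1],[-6,7.5,-2,0,1],[-9,11.5,-3,0,1],[-12,15.5,-3.5,0,1],[-15,19.5,-3.5,0,1]]' >/dev/null
python3 -m creep '[[-1.5,2,0,0,1],[-1.5,2,0,0,1],[-1.5,2,0,0,1],[-1.5,2,0,0,1],[-1.5,2,0,0,1]]' >/dev/null
python3 - <<'E'
from h import *
to(445,-35,200)
a=snap("wrist","w3")["image"]; m=cv2.imread("pics/mix.png"); p=proj("w3",[[453.5,-27,40]])[0]; print(p)
m[:300,:400]=cv2.resize(a,(400,300))
u,v=p.astype(int); v0=max(0,v-75);u0=max(0,u-100); print(u0,v0)
m[300:,400:]=cv2.resize(a[v0:v0+150,u0:u0+200],(400,300),interpolation=cv2.INTER_CUBIC)
cv2.imwrite("pics/mix2.png",m)
E
```

```text
tcp [466.4  -1.4 188.7] yaw x -0.1 shift cm [-2.14  3.36 -1.13] F [ 0.2 -0.7  0.6] gap 0.998 grip 0.0 t 14.95
[279.14749267 194.90783365]
179 119
```

View pics/mix2.png

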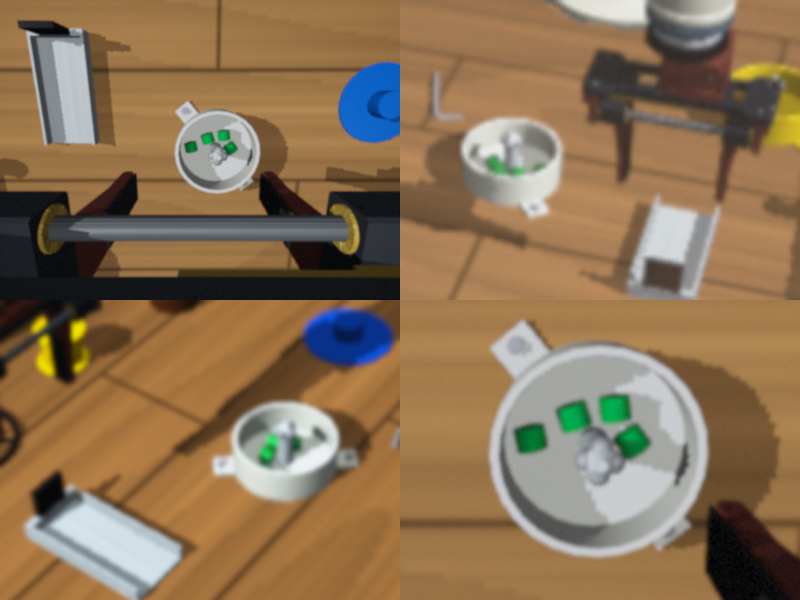

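All four green spacers are in the pot (crop at lower right, around (530–630, 408–440)), rim centre at about (599,449), and the tray lies empty and flat on the board. Now the lid.

```bash
python3 -m creep '[[1,3.5,0,0,1],[2,7.5,0,0,1],[3,11.5,0,0,1],[4,15.5,0,0,1],[4.4,19.5,0,0,1]]' >/dev/null
python3 -m creep '[[0,4,1,0,1],[0,5.4,1,0,1],[0,5.4,1,0,1],[0,5.4,1,0,1],[0,5.4,1,0,1]]' >/dev/null
python3 - <<'E'
from fit import *
print("rim px",px("w3",278.5,193.5,40).round(1),"stud",px("w3",179+99,119+77.5,60).round(1))
print("pot fit",fit("w3",mask("w3",white,proj("w3",[453.5,-27,20])[0],60),[(57,0),(57,40)],(453,-27)))
to(514,-257,180); snap("wrist","w4"); p=proj("w4",[514,-257,5])[0]; print(p)
m=mask("w4",blue,p,75); print(m.sum()/16,"bbox",np.array(cv2.boundingRect(m))/4)
print("lid fit",fit("w4",m,[(56,0),(56,5)],(514,-257)))
im=cv2.imread("pics/w4.png"); 
E
```

```text
rim px [455.  -26.3  40. ] stud [457.1 -24.2  60. ]
pot fit (array([451.8, -25.9]), np.float64(-0.877))
tcp [ 510.3 -249.8  179.9] yaw x -0.0 shift cm [ 0.37  0.72 -0.01] F [0.1 0.6 0.4] gap 0.999 grip 0.0 t 15.83
[260.99468954 174.75748674]
7626.9375 bbox [210.5  124.    99.    97.25]
lid fit (array([ 513.7, -255.2]), np.float64(-0.958))
```

```bash
python3 - <<'E'
from fit import *
k=cv2.getStructuringElement(cv2.MORPH_ELLIPSE,(141,141))
for fn,c in(("w3",(454,-26,20)),("sc0",0),("e2",0)):
    c=c or (454,-26,20); r=60 if fn=="w3" else 30
    if fn!="w3": k=cv2.getStructuringElement(cv2.MORPH_ELLIPSE,(61,61))
    for thr in(60,90,110):
        m=mask(fn,lambda h:(h[...,1]<thr)&(h[...,2]>80),proj(fn,[c])[0],r); m=cv2.morphologyEx(m,cv2.MORPH_OPEN,k)
        print(fn,thr,fit(fn,m,[(57,0),(57,40)],(454,-26)))
m=mask("w4",blue,proj("w4",[514,-257,5])[0],75)
print(fit("w4",m,[(56,0),(56,5),(18.5,28)],(514,-257)))
E
```

```text
w3 60 (array([451.7, -25.9]), np.float64(-0.979))
w3 90 (array([451.3, -25.6]), np.float64(-0.973))
w3 110 (array([451.5, -25.8]), np.float64(-0.961))
sc0 60 (array([454.4, -24.6]), np.float64(-0.958))
sc0 90 (array([452.9, -23.3]), np.float64(-0.942))
sc0 110 (array([456.3, -21.9]), np.float64(-0.88))
e2 60 (array([454. , -30.7]), np.float64(-0.967))
e2 90 (array([454.5, -29.5]), np.float64(-0.94))
e2 110 (array([455. , -29.1]), np.float64(-0.917))
(array([ 513.7, -255.2]), np.float64(-0.958))
```

```bash
python3 -m creep '[[0.34,0.54,3.5,0,1],[0.34,0.54,7.5,0,1],[0.34,0.54,11.5,0,1],[0.34,0.54,13,0,1],[0.34,0.54,13,0,1]]' >/dev/null
python3 -m creep '[[0,0,0,0,1],[0,0,0,0,1]]' >/dev/null
python3 - <<'E'
from h import *
to(513.7,-255.2,7)
E
```

```text
tcp [ 514.6 -256.4   52.6] yaw x -0.0 shift cm [-0.1  -0.13  4.56] F [ 1.7  0.4 -0.2] gap 1.0 grip 0.0 t 16.47
```

```bash
python3 -m creep '[[-0.1,-0.12,1.5,0,1],[-0.1,-0.12,3,0,1],[-0.1,-0.12,4.1,0,1],[-0.1,-0.12,4.5,0,1],[-0.1,-0.12,4.5,0,1]]' 40
python3 -m creep '[[0,0,0,0,0.3],[0,0,0,0,0.3],[0,0,0,0,0.3],[0,0,0,0,0.3],[0,0,0,0,0.3]]' 40
python3 -m creep '[[0,0,0,0,0.3],[0,0,0,0,0.3],[0,0,-1,0,0.3],[0,0,-3,0,0.3],[0,0,-5,0,0.3]]' 50
```

```text
t: 16.88
tcp_pos: [512.7, -255.6, 6.0]
eef_rot: [3.141, -0.003, 0.002]
force: [0.1, 0.3, 0.9]
finger_gap: 0.999
grip_force: 0.0
t: 17.3
tcp_pos: [512.4, -255.6, 5.4]
eef_rot: [3.141, -0.003, 0.001]
force: [0.9, 0.5, 2.2]
finger_gap: 0.663
grip_force: 1.0
t: 17.72
tcp_pos: [511.2, -255.1, 54.5]
eef_rot: [-3.14, 0.004, 0.004]
force: [0.5, -0.0, -0.8]
finger_gap: 0.408
grip_force: 50.0
```

```bash
python3 -m creep '[[0,0,-3,0,0.3],[-0.5,-2,-5,0,0.3],[-1.5,-5,-5,0,0.3],[-2.5,-9,-5,0,0.3],[-3.5,-13,-5,0,0.3]]' 50 >/dev/null
python3 -m creep '[[-1,-4,0,0,0.3],[-2,-8,0,0,0.3],[-2.6,-9.9,0,0,0.3],[-2.6,-9.9,0,0,0.3],[-2.6,-9.9,0,0,0.3]]' >/dev/null
cat > hov.py <<'E'
from fit import *
to(450.5,-26,100)
z=ctrl.get_state()["tcp_pos"][2]-5.4; t=ctrl.get_state()["tcp_pos"]
for n in("scene","side","wrist"):
    snap(n,"h_"+n); c=proj("h_"+n,[t[0],t[1],z])[0]
    try:
        m=mask("h_"+n,blue,c,90 if n=="wrist" else 35); m=cv2.morphologyEx(m,cv2.MORPH_CLOSE,np.ones((81,81)))
        print(n,c.round(),m.sum()/16,fit("h_"+n,m,[(56,z),(56,z+5)],(t[0],t[1])))
    except Exception as e: print(n,e)
E
python3 hov.py
```

```text
tcp [451.5 -25.7 105.4] yaw x 0.0 shift cm [-0.1   0.03  0.54] F [-0.8 -0.8 -0.3] gap 0.406 grip 50.0 t 18.55
scene [270. 183.] 371.8125 (array([465.3, -20.8]), np.float64(-0.696))
side [263. 208.] 840.3125 (array([449.9, -20.5]), np.float64(-0.812))
wrist [253. 236.] 18419.4375 (array([454.2, -26.5]), np.float64(-0.611))
```

```bash
python3 -m creep '[[-0.1,0.03,1,0,0.3],[-0.1,0.03,2.5,0,0.3],[-0.1,0.03,3.4,0,0.3],[-0.1,0.03,3.4,0,0.3],[-0.1,0.03,3.4,0,0.3]]' 50
python3 -m creep '[[0,0,0.2,0,0.3],[0,0,0.4,0,0.3],[0,0,0.6,0,0.3],[0,0,0.6,0,0.3]]'
python3 -m creep '[[0,0,0.1,0,0.3],[0,0,0.2,0,0.3],[0,0,0.3,0,0.3],[0,0,0.3,0,0.3]]'
```

```text
t: 19.12
tcp_pos: [450.1, -27.1, 70.0]
eef_rot: [-3.141, 0.005, 0.003]
force: [0.7, -0.9, -0.8]
finger_gap: 0.412
grip_force: 50.0
t: 19.45
tcp_pos: [452.1, -27.0, 68.1]
eef_rot: [3.141, -0.004, 0.007]
force: [-3.2, 0.6, 11.5]
finger_gap: 0.408
grip_force: 50.0
t: 19.78
tcp_pos: [453.4, -26.6, 67.0]
eef_rot: [3.141, -0.003, 0.013]
force: [-2.4, 1.3, 17.1]
finger_gap: 0.407
grip_force: 50.0
```

```bash
python3 - <<'E'
from h import *
to(452,-26,70); s=ctrl.get_state(); F,M=s["force"],s["ft_torque"]; print(F,M,"contact off x,y mm",-M[1]/F[2]*1e3,M[0]/F[2]*1e3)
E
python3 -m creep '[[0,0,-0.5,0,0.3],[0,0,-1.0,0,0.3],[0,0,-1,0,0.3],[0,0,-1,0,0.3]]'
python3 - <<'E'
from h import *
to(452,-26,70); s=ctrl.get_state(); print(s["force"],s["ft_torque"])
E
```

```text
tcp [453.4 -26.6  67. ] yaw x -0.1 shift cm [-0.14 -0.06 -0.3 ] F [-2.4  1.3 17.1] gap 0.407 grip 50.0 t 19.78
[-2.38933054  1.32714142 17.0953864 ] [0.46410542 0.58813896 0.01102495] contact off x,y mm -34.40337310543843 27.147992121888983
t: 20.12
tcp_pos: [450.7, -26.8, 71.9]
eef_rot: [3.141, -0.004, 0.0]
force: [0.9, 0.3, -0.3]
finger_gap: 0.41
grip_force: 50.0
tcp [450.7 -26.8  71.9] yaw x -0.1 shift cm [ 0.13 -0.08  0.19] F [ 0.9  0.3 -0.3] gap 0.41 grip 50.0 t 20.12
[ 0.89320786  0.27483908 -0.34163956] [0.07032022 0.0805889  0.01326107]
```

```bash
cat > pose.py <<'E'
from fit import *
from scipy.optimize import minimize
a=np.linspace(0,2*np.pi,90,endpoint=False)
def hull(fn,c,rad):
    im=cv2.resize(cv2.imread(f"pics/{fn}.png"),(2048,1536)); m=blue(cv2.cvtColor(im,cv2.COLOR_BGR2HSV)).astype(np.uint8)
    z=np.zeros_like(m); x,y=(c*4).astype(int); k=rad*4; s=np.s_[max(0,y-k):y+k,max(0,x-k):x+k]; z[s]=m[s]
    z=cv2.morphologyEx(z,cv2.MORPH_OPEN,np.ones((7,7))); h=cv2.convexHull(cv2.findNonZero(z)); o=np.zeros_like(z); cv2.fillConvexPoly(o,h,1)
    return o,z
def model(fn,p):
    M=R.from_euler("xy",p[3:5]).as_matrix()
    P=np.vstack([np.c_[56*np.cos(a),56*np.sin(a),0*a+z] for z in(0,5)])@M.T+p[:3]
    m=np.zeros((1536,2048),np.uint8); cv2.fillConvexPoly(m,cv2.convexHull(((proj(fn,P)+.5)*4-.5).round().astype(np.int32)),1); return m
t=ctrl.get_state()["tcp_pos"]; print("tcp",t.round(1)); H={}
for n,r in(("scene",35),("side",40)):
    snap(n,"h_"+n); H[n]=hull("h_"+n,proj("h_"+n,[t[0],t[1],t[2]-6])[0],r); print(n,[int(x.sum()/16) for x in H[n]])
def cost(p,d=False):
    L=[]
    for n in H:
        m=model("h_"+n,p); L.append(float((m&H[n][0]).sum())/float((m|H[n][0]).sum()))
    return L if d else -sum(L)
best=None
for tx in(-.15,.15):
  for ty in(-.15,.15):
    p0=np.array([t[0],t[1],t[2]-8,tx,ty]); r=minimize(cost,p0,method="Nelder-Mead",options=dict(maxiter=250,initial_simplex=p0+np.vstack([np.zeros(5),np.diag([6,6,6,-2*tx,-2*ty])])))
    print(r.x[:3].round(1),np.degrees(r.x[3:]).round(1),np.round(cost(r.x,1),3))
print("level at tcp-6:",np.round(cost([t[0],t[1],t[2]-6,0,0],1),3))
E
python3 pose.py
```

```text
tcp [450.7 -26.8  71.9]
scene [500, 442]
side [906, 751]
[453.1 -27.7  56. ] [2.6 3.3] [0.895 0.933]
[454.  -27.8  55.3] [1.4 1.9] [0.92 0.91]
[453.3 -28.2  55.8] [1.8 3.1] [0.896 0.934]
[454.3 -27.8  56. ] [1.8 2.5] [0.91  0.922]
level at tcp-6: [0.686 0.845]
```

The fit puts the lid at z≈56 with the TCP at 72. It hangs about 16 mm below the tips, so it's already over the stud and resting on the balls. I'll let it down, regrip lower and press.

```bash
python3 -m creep '[[0.1,0,0.2,0,0.3],[0.2,0,0.3,0,0.3],[0.2,0,0.3,0,0.3],[0.2,0,0.3,0,0.55],[0.2,0,0.3,0,0.55]]' 10
python3 -m creep '[[0,0,0,0,0.6],[0,0,0,0,0.6],[0,0,0,0,0.6],[0,0,0,0,0.6]]' 
python3 - <<'E'
from h import *
to(453,-26.5,61)
E
python3 pose.py | tail -5
```

```text
t: 20.63
tcp_pos: [452.7, -26.7, 68.8]
eef_rot: [3.142, -0.003, 0.0]
force: [-0.0, 0.3, -0.3]
finger_gap: 0.521
grip_force: 0.0
t: 20.97
tcp_pos: [452.7, -26.7, 68.9]
eef_rot: [3.142, -0.003, 0.0]
force: [0.4, -0.5, 0.9]
finger_gap: 0.6
grip_force: 0.0
tcp [452.7 -26.7  68.9] yaw x -0.1 shift cm [ 0.03 -0.02  0.79] F [ 0.4 -0.5  0.9] gap 0.6 grip 0.0 t 20.97
[455.  -27.3  52.2] [ 4.2 11.5] [0.914 0.923]
[455.5 -27.1  52.4] [ 4.5 11.2] [0.917 0.919]
[455.5 -25.2  53.9] [ 4.6 10.5] [0.927 0.902]
[455.6 -24.3  54.5] [ 5.7 10.4] [0.929 0.893]
level at tcp-6: [0.696 0.724]
```

```bash
python3 -m creep '[[0,0,0.3,0,0.6],[0,0,0.6,0,0.55],[0,0,0.8,0,0.5],[0,0,0.8,0,0.46],[0,0,0.8,0,0.46]]' 5
python3 -m creep '[[0,0,0.2,0,0.46],[0,0,0.3,0,0.46],[0,0,0.4,0,0.46],[0,0,0.4,0,0.46]]'
python3 -m creep '[[0,0,0.2,0,0.46],[0,0,0.3,0,0.46],[0,0,0.4,0,0.46],[0,0,0.4,0,0.46]]'
python3 pose.py | tail -5
```

```text
t: 21.48
tcp_pos: [452.5, -26.7, 60.7]
eef_rot: [-3.142, 0.004, 0.0]
force: [0.7, 0.2, 1.2]
finger_gap: 0.463
grip_force: 0.1
t: 21.82
tcp_pos: [453.1, -26.7, 59.2]
eef_rot: [3.141, -0.003, 0.003]
force: [-4.3, 0.3, 12.4]
finger_gap: 0.46
grip_force: 5.6
t: 22.15
tcp_pos: [453.3, -26.8, 56.8]
eef_rot: [3.141, -0.003, 0.004]
force: [-6.5, 0.7, 13.4]
finger_gap: 0.464
grip_force: 5.7
[452.9 -28.9  46.6] [4.3 7.7] [0.914 0.917]
[453.6 -27.7  48.4] [4.4 8.7] [0.902 0.932]
[453.  -27.1  48.2] [4.4 8.9] [0.906 0.927]
[455.6 -27.2  48.3] [5.1 7. ] [0.931 0.902]
level at tcp-6: [0.873 0.798]
```

```bash
python3 -m creep '[[0,0,0.2,0,0.46],[0,0,0.3,0,0.46],[0,0,0.4,0,0.46],[0,0,0.4,0,0.46]]'
python3 -m creep '[[0,0,0.2,0,0.46],[0,0,0.3,0,0.46],[0,0,0.4,0,0.46],[0,0,0.4,0,0.46]]'
python3 pose.py | tail -5
```

```text
t: 22.58
tcp_pos: [452.3, -26.6, 47.9]
eef_rot: [-3.141, 0.004, 0.002]
force: [-0.0, 0.1, 0.6]
finger_gap: 0.459
grip_force: 0.0
t: 22.92
tcp_pos: [452.5, -26.7, 45.3]
eef_rot: [-3.142, 0.003, 0.001]
force: [-2.5, -0.1, 4.6]
finger_gap: 0.461
grip_force: 2.3
[453.  -28.2  37.3] [ 8.1 -2.9] [0.894 0.883]
[451.9 -29.3  35.9] [ 7.3 -3.1] [0.892 0.879]
[453.1 -27.5  37.7] [ 6.7 -3.5] [0.908 0.865]
[451.7 -28.3  36.8] [ 6.5 -3.6] [0.905 0.867]
level at tcp-6: [0.832 0.848]
```

```bash
python3 -m creep '[[0,0,0.1,0,0.46],[0,0,0.2,0,0.46],[0,0,0.25,0,0.46],[0,0,0.25,0,0.46],[0,0,0.25,0,0.46]]'
python3 -m creep '[[0,0,0,0,0.46],[0,0,0,0,0.46],[0,0,0,0,0.46]]'
cat >> pose.py <<'E'
for p in([453,-26.5,40,0,0],[453,-26.5,43,0,0],[453,-26.5,40,0,.1],[453,-26.5,43,.1,0]): print(p,np.round(cost(p,1),3))
E
python3 pose.py | tail -4
```

```text
t: 23.43
tcp_pos: [452.6, -26.7, 45.2]
eef_rot: [3.141, -0.003, 0.001]
force: [-10.2, 0.8, 18.2]
finger_gap: 0.462
grip_force: 9.2
t: 23.68
tcp_pos: [452.6, -26.7, 45.2]
eef_rot: [3.141, -0.003, 0.001]
force: [-9.8, 2.0, 18.5]
finger_gap: 0.465
grip_force: 9.2
[453, -26.5, 40, 0, 0] [0.831 0.845]
[453, -26.5, 43, 0, 0] [0.828 0.842]
[453, -26.5, 40, 0, 0.1] [0.754 0.882]
[453, -26.5, 43, 0.1, 0] [0.819 0.88 ]
```

```bash
python3 -c "
from plant import ticket
print(ticket.close_job())"
```

```text
the job is handed in; nothing more can be done
None
```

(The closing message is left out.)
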